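# Hang the air router on the balancer arm

## Task

Two small air routers stand on the workbench. Take the one with the hanger loop by the grip on top of its loop and hang the loop on the hook of the spring-balanced arm: let it down with the arm until the arm has sunk and bears the weight, and let go only once the arm has come to rest. Leave the other router where it stands.

Things in the scene. Friction and masses are not known exactly. Their poses are not given: they have to be found in the camera images.
- router_grip (a point): Centre of the black grip block (24x24x40 high) on top of the hanger loop, 182 above the base of the upright router (0.5-0.7 kg, motor 62 dia, base 80 dia). Loop's level bar, 12 thick, runs along y, centre line 46 below this point (neck between). Opening, seen along x: 84 wide, from bar underside (52 below) to motor top (112 below). z up. Either face may go on the hook. (mm)
- hook (a point): Seat of the hook on the arm's free end: where the centre line of the loop's bar lies once hung; 236 above bench unloaded. x: from free tip along the 18-thick, 200-long arm to its green stand (250 high); y: level, across, along the hung bar. Steel V trough open upward, 36 wide in y, mouth 42 in x; lips 17 above this point, underside 14 below, tip at x -27. Thread loop over tip along +x. (mm)
- balancer (a joint): Spring-balanced arm's angle about its level pivot, rad: 0 unloaded, held up on its stop by a light preload; grows as the hook sinks (20 mm per 0.1 rad, limit 0.5). Damped. Under the router it rests by itself at 0.18 to 0.34 (hook 36 to 68 mm lower than unloaded), depending on its exact weight.
- plain_centre (a point): Centre of the motor, 35 above its underside, of the other router: same motor and 80 dia base plate but no loop, only a short brass air fitting on top; 84 high in all. It stays where it is. (mm)
Not all that is in view belongs to the job. Of the things that look like the part that bears router_grip, the middle-sized one is meant.

How it is judged:
By the outcome, as a careful person would: the job done as asked, in the order asked, and still so for the second after the job is handed in, with the robot touching nothing.
It also fails if it takes over 54 s, if anything falls off the work surface, if the arm or the gripper's body presses on something with over 40 N, if the wrist force passes 120 N, or if a joint passes its speed limit or range.

## Robot

A 6-joint arm with a two-finger parallel gripper is mounted at the origin on the work surface. World frame = base frame: x ahead of the robot, y to its left, z up, the work surface at z = 0. Lengths are in m, angles in rad, forces in N, time in s.
With the tool pointing down it reaches from about 0.35 to 0.975 m from the base axis. Payload 7.1 kg.
Tool frame: the origin (TCP) lies midway between the tips of the shut fingers; the grasp point (between the pads) lies 19 mm behind it; z points along the fingers, y is the line along which they close (so a half turn about z gives the same grasp; the last joint's range is limited). The gripper opens to 88 mm and grips with 3 to 60 N. Pads are 20 mm wide; open, the fingers measure 115 mm over their backs; the gripper's body (75 mm by 178 mm) begins 61 mm behind the grasp point.
Start: joints at [-1.319, 0.423, 1.63, -0, 1.089, -0.019], TCP at [0.167, -0.602, 0.223] pointing down, gripper open.
Joint ranges: [-3, 3], [-0.9, 2.11], [0.09, 2.58], [-1.31, 4.45], [0.11, 2.69], [-2.54, 2.54]. Speed limits (rad/s): [2.39, 2.39, 3.01, 3.14, 3.14, 3.14].

## Interface

Orientations are given as a unit quaternion [w, x, y, z].
In Python, from station import move_pose, movel, movej, command_gripper, wait, inverse_kinematics, read_camera, camera_info, MotionError, job_done, get_time, get_joint_pos, get_qvel, get_effort, get_tcp_pos, get_ee_rot, get_ft_force, get_ft_torque, get_grip_width, get_finger_force gives the robot as it stands. Calls block until the motion is done:
- move_pose(position, orientation): joint-space move of the TCP to a pose.
- movel(position, frame=None, v=0.15, until_force=None): straight line of the TCP; frame=None keeps the orientation; v is the mean speed in m/s. With until_force (N) it stops when the force on the tool has changed by that much, and returns True; else False.
- movej(angles): joint-space move.
- command_gripper(opening): opening from 0.0 (shut) to 1.0 (fully open); the grip force is fixed at half the most; returns when the fingers have stopped.
- wait(seconds).
- inverse_kinematics(position, orientation): joint angles nearest the present ones, or None.
- read_camera(name): name is "scene" or "top" or "wrist"; returns the picture (480x640x3 uint8, red, green, blue); there is no depth.
- camera_info(name): a dict with "intrinsics" (3x3 intrinsics, pixels), "T" (4x4, takes a point from camera to world coordinates); the wrist camera has in their place "tool_from_camera" (4x4, takes a point from camera to tool coordinates, whose origin is the TCP and whose axes are the flange's). Camera axes: x right, y up, looking along -z (the intrinsics and any distortion apply to the point x, -y, -z); pixel columns grow to the right and rows downward; lengths in m; the calibration is good to about 2 mm. A picture is of the moment at which its call begins: read the wrist's pose just before it. camera_info takes no time and is no camera call.
A pose or a line that the arm cannot do raises MotionError and nothing moves.
- job_done(): hands the job in; it is judged then, once.
Readings, each from a call of its own:
- get_time(): time.
- get_joint_pos(): joint angles.
- get_qvel(): joint speeds.
- get_effort(): joint torques, N m.
- get_tcp_pos(): TCP position.
- get_ee_rot(): TCP orientation.
- get_ft_force(): force on the tool from outside, world axes, zero at the start.
- get_ft_torque(): the same for the moment, N m.
- get_grip_width(): opening from 0.0 (shut) to 1.0 (fully open).
- get_finger_force(): force on a finger pad.
Only numpy, scipy, OpenCV 4.12 (cv2) and the standard library are available. Lean on these libraries where they do the work, as an engineer would, in place of code of your own. Each camera call takes 0.05 s, during which the arm holds its last target. There are 200 camera calls.

## Working session

There is one attempt and no reset: what is moved stays moved. The work goes in short steps, each a Python script; the robot and the scene stay as the last script left them, time stands still between calls to the robot, and variables do not carry over. Pictures are saved under pics/ and viewed, at most 10 in all, crops included, and the job is handed in when it is done.

```bash
ls; mkdir -p pics; python3 - <<'E'
from station import *
import cv2,numpy as np
for n in ["scene","top"]:
    im=read_camera(n); cv2.imwrite(f"pics/{n}0.png",im[:,:,::-1])
    i=camera_info(n); print(n,i)
print(camera_info("wrist"),get_time(),get_ee_rot())
E
```

```text
pics
scene {'intrinsics': array([[478.64940496,   0.        , 312.43010295],
       [  0.        , 478.64940496, 237.22937434],
       [  0.        ,   0.        ,   1.        ]]), 'T': array([[ 0.35456951, -0.52482862,  0.77384454,  1.37453917],
       [ 0.93501069,  0.20428613, -0.28986581, -0.42513277],
       [-0.00595583,  0.8263305 ,  0.56315401,  0.73695414],
       [ 0.        ,  0.        ,  0.        ,  1.        ]])}
top {'intrinsics': array([[445.37787766,   0.        , 316.17791146],
       [  0.        , 445.37787766, 234.03080143],
       [  0.        ,   0.        ,   1.        ]]), 'T': array([[-1.93271087e-03,  9.95980907e-01, -8.95449435e-02,
         5.09912230e-01],
       [-9.99890370e-01, -6.10185736e-04,  1.47944215e-02,
        -9.76869620e-02],
       [ 1.46803223e-02,  8.95637201e-02,  9.95872898e-01,
         1.08594539e+00],
       [ 0.00000000e+00,  0.00000000e+00,  0.00000000e+00,
         1.00000000e+00]])}
{'intrinsics': array([[397.61261755,   0.        , 312.85869197],
       [  0.        , 397.61261755, 240.73190403],
       [  0.        ,   0.        ,   1.        ]]), 'tool_from_camera': array([[-3.96881182e-04,  9.68722500e-01,  2.48146247e-01,
         6.76664178e-02],
       [ 9.99999892e-01,  3.24574677e-04,  3.32297377e-04,
         6.57231045e-04],
       [ 2.41361958e-04,  2.48146352e-01, -9.68722525e-01,
        -1.61123365e-01],
       [ 0.00000000e+00,  0.00000000e+00,  0.00000000e+00,
         1.00000000e+00]])} 0.1 [-6.71549095e-04  9.90845661e-01  1.34997847e-01 -8.31428633e-05]
```

View pics/scene0.png

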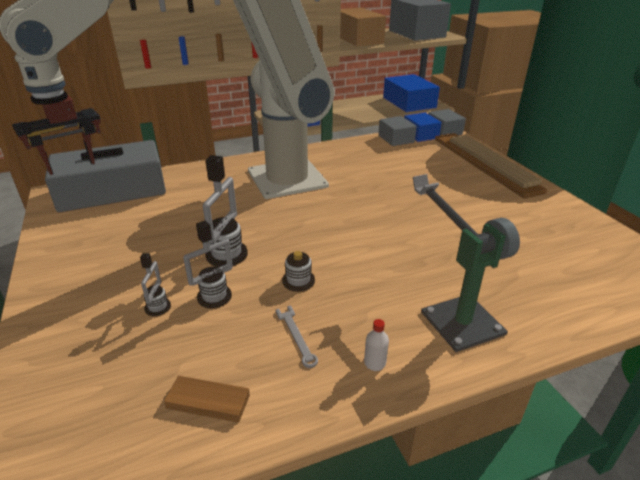

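View pics/top0.png

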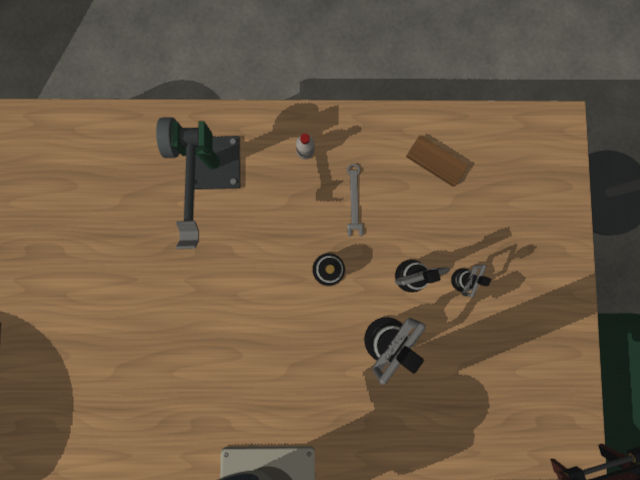

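The scene view shows three looped routers: tall with its grip at scene (216,168) / top (410,359), middle at scene (205,231) / top (432,275), and small at scene (146,260) / top (484,281). The plain router is at scene (298,270) / top (329,269). I choose the middle one. The hook is at scene (425,184) / top (187,234). Next come close crops for checking and measuring.

```bash
python3 - <<'E'
import cv2,numpy as np
s=cv2.imread("pics/scene0.png");t=cv2.imread("pics/top0.png")
def c(im,x,y,w=100,h=75): return cv2.resize(im[y:y+h,x:x+w],(400,300),interpolation=cv2.INTER_CUBIC)
cv2.imwrite("pics/c1.png",np.vstack([np.hstack([c(s,165,215,),c(t,380,235)]),np.hstack([c(s,400,165),c(t,150,185)])]))
E
```

```text
(no output)
```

View pics/c1.png

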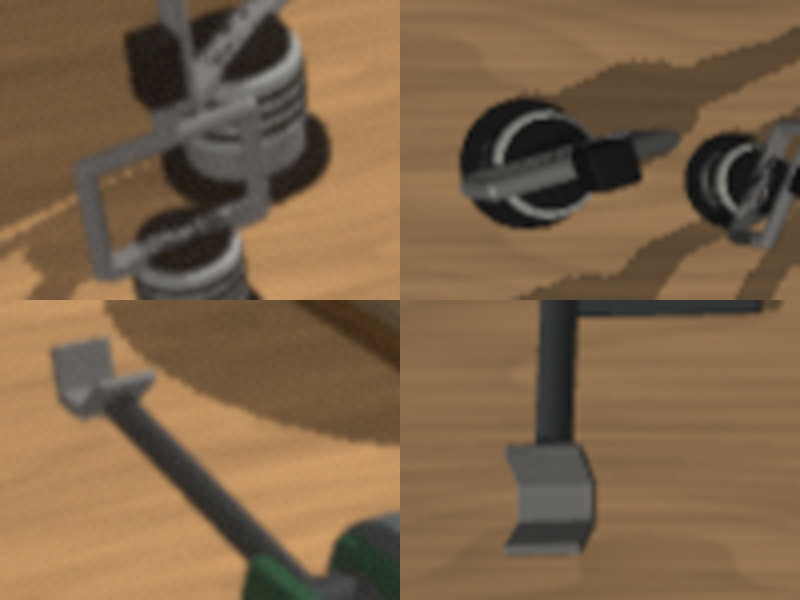

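```bash
cat > h.py <<'E'
from station import *
import cv2,numpy as np
from scipy.spatial.transform import Rotation as R
def ray(n,uv,T=None):
    i=camera_info(n); K=i["intrinsics"]; T=i["T"] if T is None else T
    d=T[:3,:3]@np.array([(uv[0]-K[0,2])/K[0,0],-(uv[1]-K[1,2])/K[1,1],-1])
    return T[:3,3],d/np.linalg.norm(d)
def plane(n,uv,z,T=None):
    o,d=ray(n,uv,T); return o+d*(z-o[2])/d[2]
def tri(*rs):
    P=[np.eye(3)-np.outer(d,d) for o,d in rs]
    p=np.linalg.solve(sum(P),sum(Q@o for Q,(o,d) in zip(P,rs)))
    return p,[np.linalg.norm(Q@(p-o)).round(4) for Q,(o,d) in zip(P,rs)]
def proj(n,p,T=None):
    i=camera_info(n);K=i["intrinsics"];T=i["T"] if T is None else T
    c=T[:3,:3].T@(np.asarray(p)-T[:3,3]); return np.array([K[0,0]*c[0]/-c[2]+K[0,2],-K[1,1]*c[1]/-c[2]+K[1,2]])
def wristT():
    w,x,y,z=get_ee_rot(); M=np.eye(4); M[:3,:3]=R.from_quat([x,y,z,w]).as_matrix(); M[:3,3]=get_tcp_pos()
    return M@camera_info("wrist")["tool_from_camera"]
def down(yaw):  # tool pointing down, tool x at angle yaw from world x
    q=(R.from_euler('z',yaw)*R.from_euler('x',np.pi)).as_quat(); return [q[3],q[0],q[1],q[2]]
E
python3 - <<'E'
from h import *
np.set_printoptions(precision=4,suppress=True)
print("grip tri",tri(ray("scene",(204.5,231.2)),ray("top",(433,275.7))))
a=plane("top",(396.2,281.7),.136);b=plane("top",(449.5,269.5),.136)
print("bar ends top",a,b,(a+b)/2,np.linalg.norm(a-b))
# hook lips (top crop)
C=lambda x,y:(150+(x-400)/4,185+(y-300)/4)
lips=[plane("top",C(x,y),.253) for x,y in((509,447),(583,447),(506,550),(580,550))]
print(lips,np.mean(lips,0))
m0=plane("top",C(557,435),.236);m1=plane("top",C(559,305),.236);print("arm",m0,m1)
S=lambda x,y:(400+x/4,165+(y-300)/4)
print("scene lips",[plane("scene",S(x,y),.253) for x,y in((52,348),(107,338),(155,374))], "seat", plane("scene",S(100,395),.226))
w,x,y,z=get_ee_rot(); print(R.from_quat([x,y,z,w]).as_matrix())
for p in [((390,340),0),((466,280),0),((329,269),.02)]: print(plane("top",*p))
E
```

```text
grip tri (array([ 0.5068, -0.3454,  0.182 ]), [np.float64(0.0026), np.float64(0.0026)])
bar ends top [ 0.4934 -0.2818  0.136 ] [ 0.5191 -0.3964  0.136 ] [ 0.5063 -0.3391  0.136 ] 0.11745911699057349
[array([0.6081, 0.1503, 0.253 ]), array([0.6081, 0.1157, 0.253 ]), array([0.5598, 0.1504, 0.253 ]), array([0.5597, 0.1161, 0.253 ])] [0.5839 0.1331 0.253 ]
arm [0.6159 0.1326 0.236 ] [0.6789 0.1331 0.236 ]
scene lips [array([0.57  , 0.1131, 0.253 ]), array([0.5706, 0.1476, 0.253 ]), array([0.6166, 0.1486, 0.253 ])] seat [0.5844 0.1385 0.226 ]
[[ 0.9636  0.2675 -0.0003]
 [ 0.2675 -0.9636  0.0013]
 [ 0.     -0.0014 -1.    ]]
[ 0.3518 -0.2907  0.    ]
[ 0.4948 -0.4789  0.    ]
[ 0.5219 -0.144   0.02  ]
```

```bash
python3 - <<'E'
from h import *
np.set_printoptions(precision=4,suppress=True)
for n,p,yaw in (("hook",(0.55,.133,.42),0),("grip",(0.507,-.342,.33),.22)):
    move_pose(list(p),down(yaw)); T=wristT(); im=read_camera("wrist"); np.save(f"T_{n}.npy",T); cv2.imwrite(f"pics/w_{n}.png",im[:,:,::-1])
    print(get_time(),get_joint_pos(),proj("wrist",[.585,.133,.236] if n=="hook" else [.507,-.342,.202],T))
print(get_ft_force())
E
python3 - <<'E'
import cv2,numpy as np
a=cv2.imread("pics/w_hook.png");b=cv2.imread("pics/w_grip.png")
cv2.imwrite("pics/w2.png",np.hstack([a[:,120:520],b[:,120:520]]))
E
```

```text
3.1417 [ 0.2152  0.1688  1.5285 -0.0001  1.4446  1.7869] [311.5197 178.2709]
4.9583 [-0.6113  0.302   1.5523  0.0002  1.2868  0.7382] [312.809  233.2934]
[-0.9962 -0.1991  0.0871]
```

View pics/w2.png

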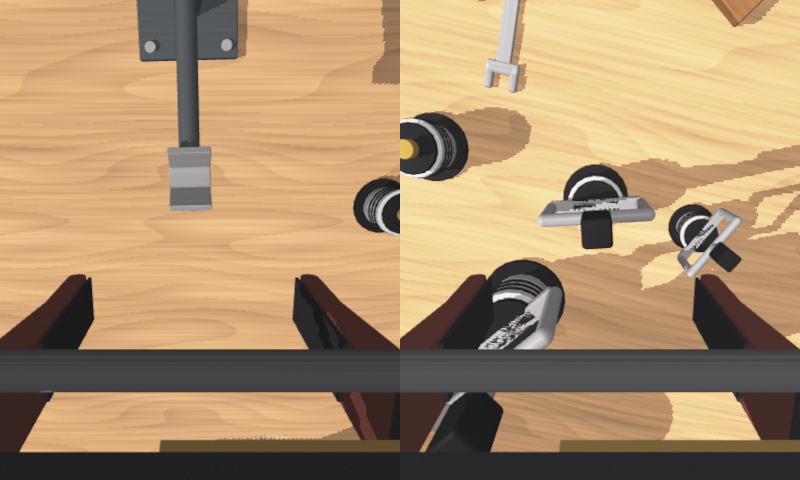

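```bash
python3 - <<'E'
from h import *
np.set_printoptions(precision=4,suppress=True)
T=np.load("T_hook.npy")
L=[plane("wrist",p,.253,T) for p in((287,148),(331,148),(289,209.5),(331,209.5))]; print(L,np.mean(L,0))
print("floor edges",[plane("wrist",(310,r),.224,T)[:2] for r in (167,187)])
print("arm",[plane("wrist",p,.245,T)[:2] for p in((308.5,140),(307.5,40))])
Tg=np.load("T_grip.npy")
print("tall grip",tri(ray("scene",(216,168)),ray("top",(410,359)),ray("wrist",(180,430),Tg)))
print("small grip",tri(ray("scene",(146,260)),ray("top",(484,281))))
a=plane("wrist",(260,216),.136,Tg);b=plane("wrist",(374,212.5),.136,Tg);print("bar",a,b,(a+b)/2)
for zz,p in((.202,(317,248)),(.202,(317,239))):print(plane("wrist",p,zz,Tg))
b=cv2.imread("pics/w_grip.png")[190:265,250:390];h=cv2.imread("pics/w_hook.png")[130:230,260:360]
cv2.imwrite("pics/w3.png",np.hstack([cv2.resize(b,(490,480)) if 0 else cv2.resize(b,None,fx=3.5,fy=3.5)[:262],cv2.resize(h,(262,262))]))
E
```

```text
[array([0.6108, 0.1526, 0.253 ]), array([0.6107, 0.1172, 0.253 ]), array([0.5608, 0.1518, 0.253 ]), array([0.5607, 0.1167, 0.253 ])] [0.5858 0.1346 0.253 ]
floor edges [array([0.5937, 0.1344]), array([0.5761, 0.1344])]
arm [array([0.617 , 0.1354]), array([0.6918, 0.1359])]
tall grip (array([ 0.3542, -0.2804,  0.2479]), [np.float64(0.0009), np.float64(0.0028), np.float64(0.0023)])
small grip (array([ 0.4945, -0.4709,  0.1314]), [np.float64(0.0005), np.float64(0.0005)])
bar [ 0.4971 -0.2951  0.136 ] [ 0.5228 -0.3953  0.136 ] [ 0.5099 -0.3452  0.136 ]
[ 0.4966 -0.3476  0.202 ]
[ 0.5034 -0.346   0.202 ]
```

View pics/w3.png

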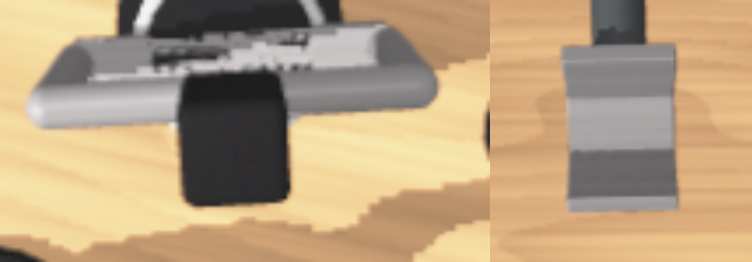

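The crops confirm the choice: the middle router's grip top face is at wrist px (317,233) and its level bar runs from (258,221) to (375,216). The hook lips are at wrist rows 148 and 210, columns 287–331, so the hook centre is (0.586, 0.134) and its axis runs along world +x.

```bash
python3 - <<'E'
from h import *
np.set_printoptions(precision=4,suppress=True)
Tg=np.load("T_grip.npy")
a=plane("wrist",(258,221.4),.136,Tg);b=plane("wrist",(375,215.7),.136,Tg);d=b-a
yaw=np.arctan2(d[0],-d[1]); t=plane("wrist",(317.4,233.5),.202,Tg); print(a,b,(a+b)/2,np.linalg.norm(d),yaw,t)
p=((a+b)/2+t)/2
move_pose([p[0],p[1],.24],down(yaw)); f0=np.array(get_ft_force())
hit=movel([p[0],p[1],.163],v=.08,until_force=6); print(hit,get_tcp_pos())
if not hit:
    command_gripper(0.0); print("grip",get_grip_width()*88,get_finger_force(),f0,get_ft_force())
    movel([p[0],p[1],.20],v=.06); wait(.3)
    print(get_ft_force()-f0,get_ft_torque(),get_tcp_pos(),get_time(),get_grip_width()*88)
    cv2.imwrite("pics/s1.png",read_camera("scene")[:,:,::-1])
np.save("g.npy",[p[0],p[1],yaw])
E
```

```text
[ 0.4918 -0.2942  0.136 ] [ 0.5202 -0.3969  0.136 ] [ 0.506  -0.3456  0.136 ] 0.10654976090307978 0.26994704006641296 [ 0.5076 -0.3454  0.202 ]
False [ 0.5072 -0.3457  0.1635]
grip 23.792858537984372 29.987272024154663 [0.2474 0.0679 0.0658] [ 0.2691  1.0779 -0.1881]
[-0.8914 -0.3896 -6.579 ] [0.0067 0.0342 0.0206] [ 0.5066 -0.3454  0.1996] 8.5833 23.600151518684193
```

View pics/s1.png

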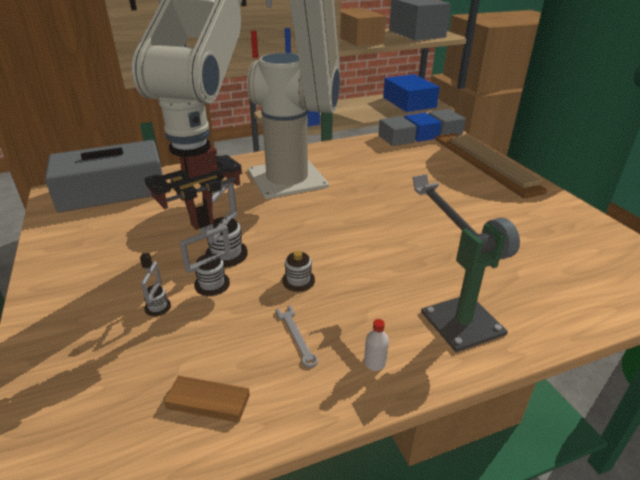

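The picture shows the middle router hanging level in the gripper and lifted clear; the others have not moved. It weighs about 6.6 N. Next I carry it to the front of the hook and check alignment.

```bash
python3 - <<'E'
from h import *
np.set_printoptions(precision=4,suppress=True)
p=np.load("g.npy")
movel([p[0],p[1],.31],v=.12)
move_pose([.46,0,.31],down(0)); movel([.47,.134,.297],v=.12); wait(.4)
movel([.525,.134,.297],v=.06); wait(.3)
print(get_tcp_pos(),get_ft_force(),get_time(),get_grip_width()*88,get_joint_pos())
T=wristT(); w=read_camera("wrist");s=read_camera("scene");np.save("T_w4.npy",T)
print(proj("wrist",[.5858,.1346,.253],T),proj("scene",[.5858,.1346,.253]),proj("scene",[.525,.134,.27]))
cv2.imwrite("pics/a4.png",np.hstack([w[:,120:520],cv2.resize(s[100:280,345:495],(400,480))])[:,:,::-1])
E
```

```text
[0.5249 0.134  0.2971] [-1.1079 -0.1263 -5.8247] 14.05 23.905312314868656 [0.228  0.2185 1.7406 0.     1.1823 1.7987]
[310.6741 152.9915] [425.3549 178.4292] [411.6379 160.1879]
```

View pics/a4.png

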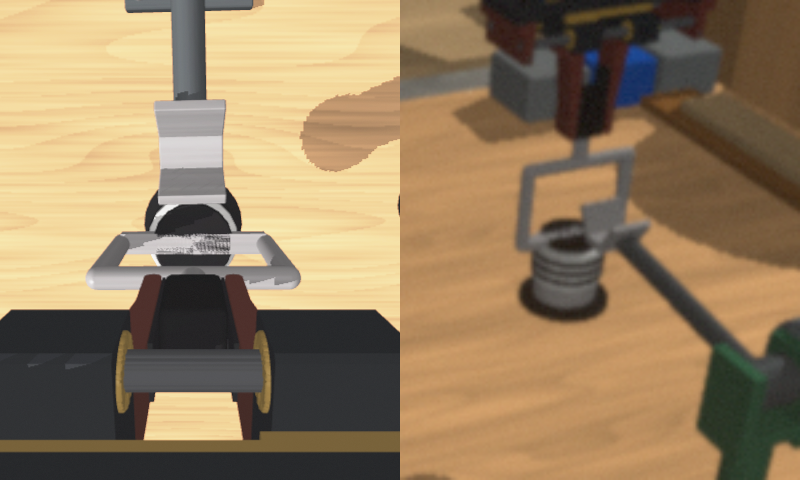

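The wrist view (left) shows the hook (columns 155–226) centred on the loop (88–300); the scene view (right) shows the opening facing the hook tip. I thread it along +x, guarded, then lower in guarded steps along the arm's arc.

```bash
python3 - <<'E'
from h import *
np.set_printoptions(precision=4,suppress=True)
X,Y=.586,.1345
fr=np.array(get_ft_force())
hit=movel([X,Y,.297],v=.05,until_force=4); wait(.3); print("thread",hit,get_tcp_pos(),get_ft_force())
if not hit:
    f0=np.array(get_ft_force())
    movel([X,Y,.272],v=.05,until_force=6)
    z0=.2635
    for sink in np.arange(-.004,.030,.006):
        s=max(sink,0); dx=.2-np.sqrt(.04-s*s)
        movel([X+dx,Y,z0-sink],v=.04); wait(.15)
        f=np.array(get_ft_force())-f0; print(round(sink,4),get_tcp_pos(),f,get_ft_torque(),get_grip_width()*88)
        if f[2]>9 or np.hypot(f[0],f[1])>8: break
cv2.imwrite("pics/s5.png",cv2.resize(read_camera("scene")[100:340,345:545],(500,600))[:,:,::-1]); print(get_time())
E
```

```text
thread False [0.5859 0.1345 0.2971] [-0.1481  0.4176 -5.9518]
-0.004 [0.5861 0.1345 0.2677] [-0.0502 -0.8329  0.4879] [ 0.0029  0.0367 -0.0382] 24.074846639951687
0.002 [0.5861 0.1345 0.2617] [ 0.0126 -1.1182  1.5085] [-0.0025  0.0093  0.0516] 23.759433034825896
0.008 [0.5861 0.1345 0.2555] [-0.7569 -0.1856  2.5295] [0.06   0.0672 0.023 ] 24.287948956691054
0.014 [0.5865 0.1345 0.2495] [-1.4155 -0.2557  2.6483] [0.0891 0.1193 0.0288] 23.903071315942658
0.02 [0.587  0.1345 0.2435] [-0.1942  0.7092  2.9454] [ 0.088   0.1945 -0.0297] 23.918301112370393
0.026 [0.5877 0.1345 0.2375] [-1.4632 -0.0042  4.1843] [ 0.1427  0.2465 -0.0136] 23.75043646886463
19.175
```

View pics/s5.png

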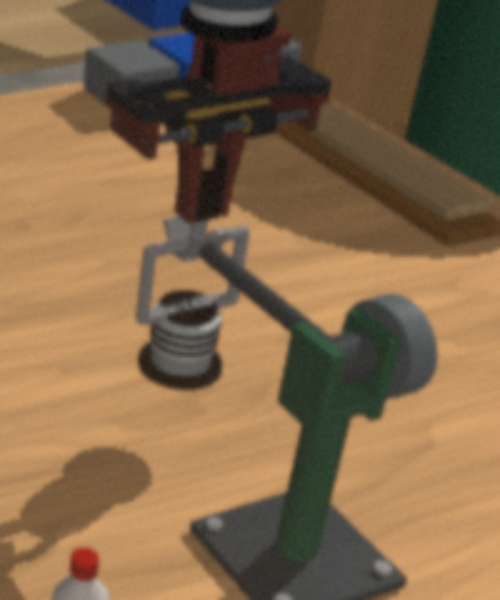

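The loop is on the hook and the arm is sinking. I continue until the wrist carries nothing.

```bash
python3 - <<'E'
from h import *
np.set_printoptions(precision=3,suppress=True)
X,Y,z0=.586,.1345,.2635
def favg(n=12):
    a=[]
    for _ in range(n): wait(.03); a.append(get_ft_force())
    return np.mean(a,0)
s=.026
while s<.070:
    f=favg(); print(round(s,4),f,get_ft_torque(),get_tcp_pos())
    if f[2]>-.1: break
    s+=min(max(.004,-f[2]/130),.012) if f[2]<-.25 else .002
    movel([X+.2-np.sqrt(.04-s*s),Y,z0-s],v=.03)
wait(1); print(favg(),get_time())
E
```

```text
0.026 [-1.271  0.559 -2.601] [ 0.236  0.237 -0.   ] [0.588 0.135 0.238]
0.038 [-5.727  0.758 -1.612] [0.271 1.181 0.076] [0.589 0.134 0.225]
0.05 [-8.889  1.308 -0.938] [0.367 1.866 0.138] [0.59  0.134 0.213]
0.0572 [-9.631  1.631 -0.9  ] [0.44  2.076 0.156] [0.592 0.135 0.205]
0.0641 [-10.077   1.776  -0.402] [0.49  2.103 0.153] [0.594 0.135 0.199]
0.0681 [-10.382   1.786  -0.063] [0.361 2.073 0.117] [0.595 0.135 0.195]
[-9.943  1.763  0.093] 25.175
```

A sideways force built up (−10 N in x): the trough wall is pushing the bar towards the tip. I relieve x first, then rebalance z.

```bash
cat >> h.py <<'E'
def favg(n=10):
    a=[]
    for _ in range(n): wait(.03); a.append(get_ft_force())
    return np.mean(a,0)
E
python3 - <<'E'
from h import *
np.set_printoptions(precision=3,suppress=True)
p=np.array(get_tcp_pos())
for _ in range(7):
    f=favg(); print(f,get_ft_torque(),p,get_grip_width()*88)
    if abs(f[0])<1: break
    p[0]+=np.sign(f[0])*.002; movel(list(p),v=.03)
w=read_camera("wrist");s=read_camera("scene");print(get_time())
cv2.imwrite("pics/a6.png",np.hstack([w[:,120:520],cv2.resize(s[110:290,345:495],(400,480))])[:,:,::-1])
E
```

```text
[-10.271   1.395   0.116] [0.452 2.072 0.138] [0.595 0.135 0.195] 24.044924277147764
[-1.959  0.022  1.651] [0.121 0.216 0.033] [0.593 0.135 0.195] 24.075124428574973
[ 1.003 -0.006  2.177] [ 0.159 -0.296 -0.023] [0.591 0.135 0.195] 23.865640229238856
[-5.242  1.372  0.528] [0.37  1.122 0.087] [0.593 0.135 0.195] 24.111371625818492
[-2.459  0.838  1.238] [ 0.279  0.417 -0.008] [0.591 0.135 0.195] 24.18286541512159
[1.205 0.173 1.697] [ 0.18  -0.255 -0.06 ] [0.589 0.135 0.195] 24.283005868965866
[-5.082  0.626  0.658] [0.293 1.132 0.031] [0.591 0.135 0.195] 23.864487553074678
29.4083
```

View pics/a6.png

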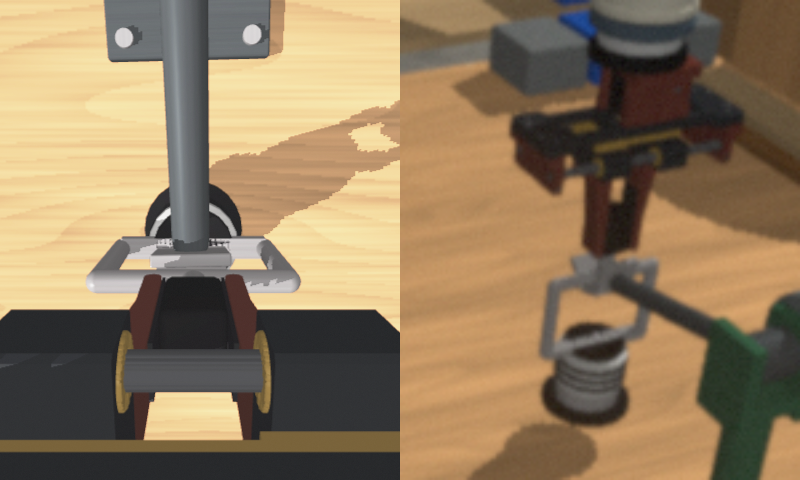

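The picture shows the bar lying in the trough, loop upright, arm sunk. With x relieved the wrist reads about +2 N, so it was pressed slightly too low; I raise it to balance and let it settle.

```bash
python3 - <<'E'
from h import *
np.set_printoptions(precision=3,suppress=True)
p=np.array(get_tcp_pos())
f=favg()
for _ in range(9):
    p[0]+=np.clip(f[0]*.0003,-.002,.002); p[2]+=np.clip(f[2]*.004,-.004,.006) if abs(f[2])>.3 else 0
    movel(list(p),v=.03); wait(.15); f=favg(8); print(f,get_ft_torque(),p)
    if abs(f[0])<1.2 and abs(f[2])<.35: break
print(get_time())
E
```

```text
[-4.21   0.419  0.224] [0.148 1.016 0.085] [0.589 0.135 0.199]
[-0.524 -1.012  0.812] [-0.048 -0.001 -0.015] [0.588 0.135 0.199]
[-0.47  -0.896  0.69 ] [-0.089  0.11   0.051] [0.588 0.135 0.203]
[-2.233 -0.489  0.002] [-0.018  0.555  0.035] [0.588 0.135 0.205]
[-0.455 -1.321  0.406] [-0.167  0.008  0.001] [0.587 0.135 0.205]
[ 0.154 -1.861  0.036] [-0.206 -0.019 -0.001] [0.587 0.135 0.207]
33.8083
```

```bash
python3 - <<'E'
from h import *
np.set_printoptions(precision=3,suppress=True)
wait(1.0); print(favg(5))
command_gripper(.6); wait(.8); print(get_ft_force(),get_time())
p=np.array(get_tcp_pos()); print(movel([p[0],p[1],p[2]+.05],v=.05,until_force=5)); movel([p[0],p[1],p[2]+.16],v=.1); wait(1.0)
w=read_camera("wrist");s=read_camera("scene");print(get_time(),get_ft_force())
cv2.imwrite("pics/a7.png",np.hstack([w[:,120:520],cv2.resize(s[110:350,345:545],(400,480))])[:,:,::-1])
E
```

```text
[ 1.018 -1.866  0.786]
[-0.088 -1.124 -0.637] 36.4167
False
39.9167 [ 0.789 -0.198 -0.194]
```

View pics/a7.png

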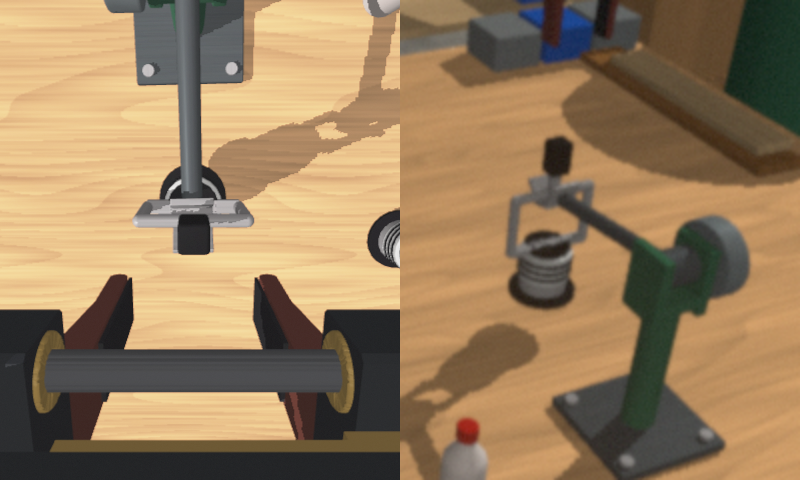

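The router hangs upright on the sunken arm, with its grip at wrist-crop (193,235), and the gripper is well clear.

```bash
python3 -c "
from station import *
print(job_done(),get_time())"
```

```text
the job is handed in; nothing more can be done
the job is handed in; nothing more can be done
```

The middle-sized looped router now hangs on the hook of the sunken arm, let go only once the arm bore its weight and was at rest; the plain router was not touched, and I handed the job in at about 40 s of the 54 s limit.

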